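# Nudge the sample puck into the reader drawer's pocket and close the drawer

### The arm

A 6-joint arm with a two-finger parallel gripper is mounted at the origin on the work surface. World frame = base frame: x ahead of the robot, y to its left, z up, the work surface at z = 0. Lengths are in mm, angles in rad, forces in N, time in s.
With the tool pointing down it reaches from about 350 to 775 mm from the base axis. Payload 7.3 kg.
Tool frame: the origin (TCP) lies at the very end of the fingers, on their centre line; the grasp point (between the pads) lies 19 mm behind it; z points along the fingers, y is the line along which they close (so a half turn about z gives the same grasp; the last joint's range is limited). The gripper opens to 92 mm and grips with 3 to 60 N. Pads are 19 mm wide; open, the fingers measure 130 mm over their backs; the gripper's body (75 mm by 190 mm) begins 47 mm behind the grasp point.
Start: joints at [0.968, 0.342, 1.524, -0, 1.275, -0.146], TCP at [231.555, 471.197, 226.741] pointing down, gripper open.
Joint ranges: [-2.53, 2.53], [-0.77, 2.02], [0.04, 2.7], [-1, 4.14], [0.28, 2.66], [-3.11, 3.11]. Speed limits (rad/s): [2.57, 2.57, 3.14, 3.14, 3.14, 3.14].

### API

Orientations are given as [roll, pitch, yaw] about the fixed x, y, z axes, in that order (R = Rz(yaw) Ry(pitch) Rx(roll)).
In Python, from plant import * gives the robot as it stands.
- The arm moves only by the tool arm_command, never from a script. Its arguments are lists of equal length, an entry for each row: "gripper": the finger opening in mm, from 0 to 91.8; "dp": the shift along the tool's x, y, z in units of 25 mm (1.0 is 25 mm), a list of three; "twist": the turn about the tool's z in units of 5 degrees (1.0 is 5 degrees). A call has exactly 5 rows; each row shifts and turns the commanded pose from where the row before left it, along the tool's axes as they then stand; what a row does not reach is not made up. A row lasts 1/8 s, in which the tool goes at most 62.5 mm and 10.7 degrees, less where a joint would pass 70% of its speed; a pose out of reach is approached as far as the arm can. A call is refused whole if a number of a shift passes 1 or a number of a turn 1, either way. A call with a gripper value outside its range is refused whole. The fingers move at their own pace and stop on an object; the grip force is fixed at half the most. Time passes only in rows, so rows that do not move let the fingers close, or fill a call up. It gives the time, the measured TCP pose, the force, the opening and the grip force at its end, in the units of the state.
- get_obs(): the state, without advancing time (a new reading comes with each control period).
- capture(name): name is "scene" or "top" or "wrist"; returns the picture (420x560x3 uint8, red, green, blue); there is no depth.
- get_calibration(name): a dict with "mtx" (3x3 intrinsics, pixels), "position" and "attitude" of the camera in the world; the wrist camera has in their place "mount" (4x4, takes a point from camera to tool coordinates, whose origin is the TCP and whose axes are the flange's). Camera axes: x right, y down, z forward; pixel columns grow to the right and rows downward; lengths in mm; the calibration is good to about 2 mm. A picture is of the moment at which its call begins: read the wrist's pose just before it. get_calibration takes no time and is no camera call.
- close_job(): hands the job in; it is judged then, once.
The state is a dict: "time": time; "joint_positions": joint angles; "dq": joint speeds; "tau": joint torques, N m; "tool_pos": TCP position; "tcp_rot": TCP orientation; "contact_force": force on the tool from outside, world axes, zero at the start; "moment": the same for the moment, N m; "grip_width": finger opening in mm; "finger_force": force on a finger pad.
Only numpy, scipy, OpenCV 4.12 (cv2) and the standard library are available. Lean on these libraries where they do the work, as an engineer would, in place of code of your own. Each camera call takes 0.05 s, during which the arm holds its last target. There are 200 camera calls.

### The job

Load the disc reader: with light fingertip nudges slide the loose orange sample puck along the open drawer, without pinching or lifting it, until it drops flat into the round pocket while the drawer is still out. Then push the drawer gently in until it is fully home, and leave everything else where it stands.

Things in the scene. Friction and masses are not known exactly. Their poses are not given: they have to be found in the camera images.
- reader: Fixed bench-top disc reader, white with a blue head and dark screen. Origin: on the bench below the middle of its front face; z up, +y into the housing, x along the face. Housing x -130 to 130, y 0 to 260 mm; 78 mm high up to y = 90, 220 mm behind that. Its drawer stands out of the front (towards -y): flat aluminium plate, x -65 to 65 mm, top face 52 mm above the bench.
- load_mid (a point): Fixed point of the reader (x 0, y -50, 53 mm up; reader axes). The drawer plate has a dark-floored round pocket on the line x = 0, 42 mm across, 6 mm deep. The drawer has no position sensor: at the start its pocket centre is somewhere within 15 mm of this point along y (unmeasured). The slide runs along y only and is stiff: about 12 N moves it, it stays where left.
- front_home (a point): Fixed point of the reader (x 0, y -13, 41 mm up; reader axes): middle of the outer face of the drawer's blue front panel once the drawer is home, at a hard stop 224 mm in from fully out. Panel: x -75 to 75 mm, 18 to 64 mm above the bench (12 mm above the plate), 12 mm thick; its outer face is always 172 mm (inner face 160 mm) from the pocket centre. Keep pushes on it under 25 N.
- reading (a point): Fixed point inside the reader (x 0, y 159, 53 mm up; reader axes): where the seated puck's centre comes when the drawer is fully home. The slot that the drawer enters has its lintel 63 mm above the bench: a seated puck passes 3 mm under it, one lying on the plate strikes it.
- puck_center (a point): Centre (half-way up) of the loose sample puck: orange disc, white ring and amber window on top, 40 mm across, 14 mm high, foot chamfered 2 mm, about 80 g; z = its upward axis. It lies on the plate between pocket and panel, up to 28 mm off the line x = 0. Centre 59 mm up on the plate, 53 mm when flat in the pocket. Thin shell: over 10 N of push or pinch cracks it.
- amber_bottle: Bystander: amber glass bottle with black cap, 56 mm across, 104 mm high. Origin: centre of its underside.
- tip_box: Bystander: white pipette-tip box with blue deck and yellow tips, 85 x 122 mm (x, y), 57 mm high. Origin: centre of its underside.
- tube_rack: Bystander: orange rack with eight capped tubes, 75 x 120 mm (x, y), 62 mm high. Origin: centre of its underside.
Not all that is in view belongs to the job. Of the things that look like the part that bears puck_center, the larger one is meant.

How it is judged (in metres and radians):
On the way:
1. the puck has dropped flat into the pocket while the drawer is still out (z of puck_center in the frame of reader below 0.055 m and angle between puck_center's own z axis and vertical below 0.06 rad and x of puck_center in the frame of reader between -0.004 and 0.004 m and horizontal distance between puck_center and load_mid below 0.028 m), for 0.3 s.
At the end, for the whole second after the job is handed in: The puck lies flat in the pocket (centre below 55 mm above the bench, tilt under 0.06 rad, at rest) and the drawer is home, so that the puck's centre is within 4 mm of the reading point in plan; bottle, tip box and tube rack are within 15 mm of where they stood (horizontal distance between puck_center and reading below 0.004 m and z of puck_center in the frame of reader below 0.055 m and angle between puck_center's own z axis and vertical below 0.06 rad and linear speed of puck below 0.01 m/s and distance of each of amber_bottle, tip_box, tube_rack from where it was at the start of the episode below 0.015 m); the robot touches nothing.
It fails at once if the puck is pushed or pinched by the fingers with more than 10 N (contact force between the fingers and puck above 10 N).
It fails at once if the fingers press on the reader or its drawer with more than 25 N (contact force between the fingers and reader above 25 N).
It fails at once if the puck is lifted more than 5 mm off the drawer plate, or falls off the drawer (z of puck_center in the frame of reader above 0.064 m or z of puck_center in the frame of reader below 0.045 m).
It fails at once if a bystander (bottle, tip box or tube rack) is moved more than 15 mm (distance of any of amber_bottle, tip_box, tube_rack from where it was at the start of the episode above 0.015 m).
It also fails if it takes over 69 s, if anything falls off the work surface, if the arm or the gripper's body presses on something with over 40 N, if the wrist force passes 120 N, or if a joint passes its speed limit or range.

## Working session

There is one attempt and no reset: what is moved stays moved. The work goes in short steps, Python scripts to look and compute and a tool call to move; the robot and the scene stay as the last step left them, time stands still between calls to the robot, and variables do not carry over. Pictures are saved under pics/ and viewed, at most 10 in all, crops included, and the job is handed in when it is done.

Besides the shell and the picture viewer there is one more tool, called after "Request:" as name([rows], argument=value, ...), one row to a line, values as JSON. arm_command: Moves the arm, as the interface text tells. Its arguments: {"type":"object","properties":{"gripper":{"type":"array"},"dp":{"type":"array"},"twist":{"type":"array"}},"required":["gripper","dp","twist"]}

```bash
mkdir -p pics; ls; python3 - <<'E'
from plant import *
import cv2,numpy as np
o=get_obs();print(o)
a=capture("top");b=capture("scene")
cv2.imwrite("pics/top.png",a[:,:,::-1]);cv2.imwrite("pics/scene.png",b[:,:,::-1])
for n in("top","scene","wrist"):print(n,get_calibration(n))
E
```

```text
pics
{'time': 0.0, 'joint_positions': array([ 9.67990730e-01,  3.42722331e-01,  1.52498104e+00, -5.41251217e-05,
        1.27539014e+00, -1.45987704e-01]), 'dq': array([ 0.00166994,  0.00020527, -0.00129475,  0.00069061, -0.00056765,
       -0.00230608]), 'tau': array([-6.76736581e-04, -4.31236053e+01, -2.44217098e+01,  7.17036752e-02,
        5.60185465e-02, -1.33010640e-04]), 'tool_pos': array([231.34006091, 470.84708804, 226.05771619]), 'tcp_rot': array([-3.14010023e+00, -1.67123757e-04,  2.68479043e+00]), 'contact_force': array([ 0.63209397, -0.37105905, -0.83351443]), 'moment': array([0.05916638, 0.00585902, 0.01890203]), 'finger_force': 0.0, 'grip_width': 91.67329641620276}
top {'mtx': array([[379.09139535,   0.        , 274.38475081],
       [  0.        , 379.09139535, 212.21667959],
       [  0.        ,   0.        ,   1.        ]]), 'position': array([333.03180291,  33.38966011, 957.86911425]), 'attitude': array([-2.9562632 ,  0.00745424, -1.58381087])}
scene {'mtx': array([[420.26617604,   0.        , 276.72775065],
       [  0.        , 420.26617604, 210.132535  ],
       [  0.        ,   0.        ,   1.        ]]), 'position': array([ 875.20837367, -319.49667409,  879.31956287]), 'attitude': array([-2.58348086,  0.00568435,  0.82900884])}
wrist {'mtx': array([[366.0610168 ,   0.        , 279.88380227],
       [  0.        , 366.0610168 , 202.48514002],
       [  0.        ,   0.        ,   1.        ]]), 'mount': array([[-1.19621893e-03, -9.69345539e-01, -2.45698586e-01,
         6.59030830e+01],
       [ 9.99998583e-01, -1.45053433e-03,  8.54102350e-04,
         1.49667448e+00],
       [-1.18431454e-03, -2.45697217e-01,  9.69345901e-01,
        -1.57732748e+02],
       [ 0.00000000e+00,  0.00000000e+00,  0.00000000e+00,
         1.00000000e+00]])}
```

View pics/top.png

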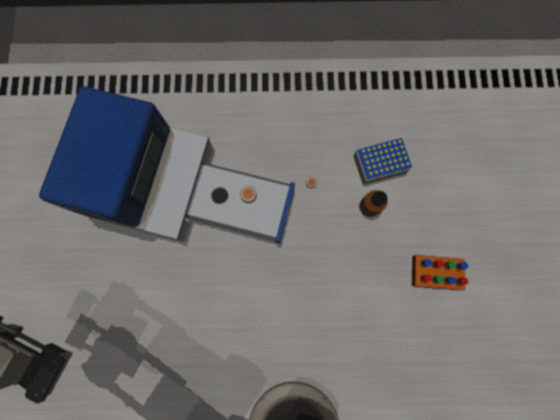

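View pics/scene.png

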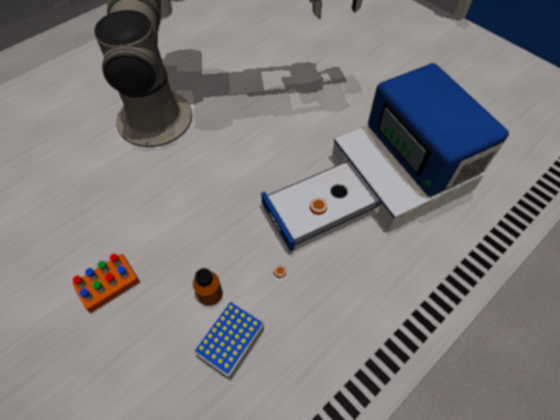

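The top view shows the pocket at (220,196), the puck at (248,194), the panel from (292,184) to (279,240), and a small decoy puck on the bench at (312,183). In the scene view the pocket is at (339,191) and the puck at (318,206).

```bash
cat > h.py <<'E'
import numpy as np,cv2
from scipy.spatial.transform import Rotation as R
from plant import *
def cam(n,o=None):
    c=get_calibration(n)
    if n=="wrist":
        o=o or get_obs();T=R.from_euler("xyz",o["tcp_rot"]).as_matrix()
        M=np.array(c["mount"]);return c["mtx"],T@M[:3,:3],T@M[:3,3]+o["tool_pos"]
    return c["mtx"],R.from_euler("xyz",c["attitude"]).as_matrix(),np.array(c["position"])
def ray(C,uv,z):
    K,r,p=C;d=r@np.linalg.solve(K,[uv[0],uv[1],1.]);return p+d*(z-p[2])/d[2]
def blob(mask,near,rad=40):
    n,l,s,c=cv2.connectedComponentsWithStats(mask.astype(np.uint8))
    k=[i for i in range(1,n) if s[i,4]>25 and np.hypot(*(c[i]-near))<rad]
    i=max(k,key=lambda i:s[i,4]);return c[i],s[i],l==i
def orange(im):
    h=cv2.cvtColor(im,cv2.COLOR_RGB2HSV);return (h[...,0]<20)&(h[...,1]>100)&(h[...,2]>80)
def dark(im): return im.max(2)<70
def blue(im): i=im.astype(int);return (i[...,2]>i[...,0]+50)&(i[...,2]>i[...,1]+30)
E
python3 - <<'E'
from h import *
for n,f,a,b,c in(("top","pics/top.png",(220,196),(248,194),(287,212)),("scene","pics/scene.png",(339,191),(318,206),(278,220))):
    im=cv2.imread(f)[:,:,::-1].copy();C=cam(n)
    p,s,_=blob(dark(im),a,10);print(n,"pocket",p,s,ray(C,p,51))
    m=orange(im).astype(np.uint8);ys,xs=np.nonzero(m);k=np.hypot(xs-b[0],ys-b[1])<14
    hull=cv2.minEnclosingCircle(np.c_[xs[k],ys[k]].astype(np.float32));print("puck",hull,ray(C,hull[0],61))
    p,s,l=blob(blue(im),c,25);ys,xs=np.nonzero(l);r=cv2.minAreaRect(np.c_[xs,ys].astype(np.float32));print("panel",r,s)
    for q in cv2.boxPoints(r):print(ray(C,q,64).round(1))
E
```

```text
top pocket [219.32085561 195.21390374] [212 188  16  15 187] [547.58664658 172.68351712  51.        ]
puck ((247.82786560058594, 193.0737762451172), 5.254505157470703) [549.53729524 101.83657179  61.        ]
panel ((284.9826354980469, 211.49549865722656), (3.5851733684539795, 59.19121170043945), 14.534454345703125) [276 183  18  58 200]
[434.5  35.3  64. ]
[574.   -2.7  64. ]
[571.6 -11.1  64. ]
[432.2  27.2  64. ]
scene pocket [338.58333333 191.07051282] [331 185  16  13 156] [551.395051  171.2756795  51.       ]
puck ((317.7388000488281, 207.10447692871094), 7.8173298835754395) [553.42738678  97.25020558  61.        ]
panel ((277.1911926269531, 217.48532104492188), (58.30952072143555, 4.973458766937256), 59.03623962402344) [262 192  32  51 277]
[436.9  22.8  64. ]
[438.3  35.   64. ]
[581.9  -4.8  64. ]
[580.1 -16.   64. ]
```

Request:
arm_command([
  [-0.935,-0.45,0],
  [-0.935,-0.45,0],
  [-0.935,-0.45,0],
  [-0.935,-0.45,0],
  [-0.935,-0.45,0],
], gripper=[24,24,24,24,24], twist=[0,0,0,0,0])

```text
time: 0.72
tool_pos: [311.9, 368.3, 226.4]
tcp_rot: [-3.141, -0.0, 2.685]
contact_force: [0.3, 0.4, 0.4]
grip_width: 46.2
finger_force: 0.0
```

Request:
arm_command([
  [-0.935,-0.45,0],
  [-0.935,-0.45,0],
  [-0.935,-0.45,0],
  [-0.935,-0.45,0],
  [-0.935,-0.45,0],
], gripper=[24,24,24,24,24], twist=[0,0,0,0,0])

```text
time: 1.35
tool_pos: [392.0, 266.3, 226.4]
tcp_rot: [-3.141, -0.0, 2.685]
contact_force: [0.6, -0.8, 0.6]
grip_width: 24.0
finger_force: 0.0
```

Request:
arm_command([
  [-0.935,-0.45,0],
  [-0.935,-0.45,0],
  [-0.935,-0.45,0],
  [-0.935,-0.45,0],
  [-0.935,-0.45,0],
], gripper=[24,24,24,24,24], twist=[0,0,0,0,0])

```text
time: 1.98
tool_pos: [472.0, 164.3, 226.4]
tcp_rot: [-3.141, -0.001, 2.685]
contact_force: [-0.2, 0.0, -0.8]
grip_width: 24.2
finger_force: 0.0
```

Request:
arm_command([
  [-0.935,-0.45,0],
  [-0.935,-0.45,0],
  [-0.935,-0.45,0],
  [-0.935,-0.45,0],
  [-0.935,-0.45,0],
], gripper=[24,24,24,24,24], twist=[0,0,0,0,0])

```text
time: 2.6
tool_pos: [552.3, 62.3, 226.4]
tcp_rot: [-3.141, -0.001, 2.685]
contact_force: [-0.2, 0.7, 0.0]
grip_width: 24.1
finger_force: 0.0
```

Request:
arm_command([
  [0,0,0.2],
  [0,0,0.2],
  [0,0,0.2],
  [0,0,0.2],
  [0,0,0.2],
], gripper=[24,24,24,24,24], twist=[0.9,0.9,0.9,0.9,0.9])

```text
time: 3.22
tool_pos: [552.0, 62.8, 201.3]
tcp_rot: [-3.141, -0.0, 2.29]
contact_force: [-0.2, 0.3, 0.3]
grip_width: 24.0
finger_force: 0.0
```

Request:
arm_command([
  [0,0,0],
  [0,0,0],
  [0,0,0],
  [0,0,0],
  [0,0,0],
], gripper=[24,24,24,24,24], twist=[0.9,0.9,0.9,0.9,0.9])

```text
time: 3.85
tool_pos: [552.0, 62.8, 201.5]
tcp_rot: [-3.141, -0.0, 1.897]
contact_force: [-0.2, 0.7, 0.3]
grip_width: 24.3
finger_force: 0.0
```

Request:
arm_command([
  [0,0,0],
  [0,0,0],
  [0,0,0],
  [0,0,0],
  [0,0,0],
], gripper=[24,24,24,24,24], twist=[0.9,0.9,0.9,0.7,0])

```text
time: 4.47
tool_pos: [552.0, 62.8, 201.5]
tcp_rot: [-3.141, -0.0, 1.603]
contact_force: [0.1, 0.4, 0.1]
grip_width: 24.1
finger_force: 0.0
```

```bash
python3 - <<'E'
from h import *
o=get_obs();print(o["time"],o["tool_pos"],o["tcp_rot"],o["contact_force"])
cv2.imwrite("pics/w1.png",capture("wrist")[:,:,::-1])
C=cam("wrist",o)
E
```

```text
4.475 [552.00143157  62.81884131 201.48271979] [-3.14115167e+00 -9.96285156e-05  1.60318962e+00] [0.14427912 0.41096089 0.13605946]
```

View pics/w1.png

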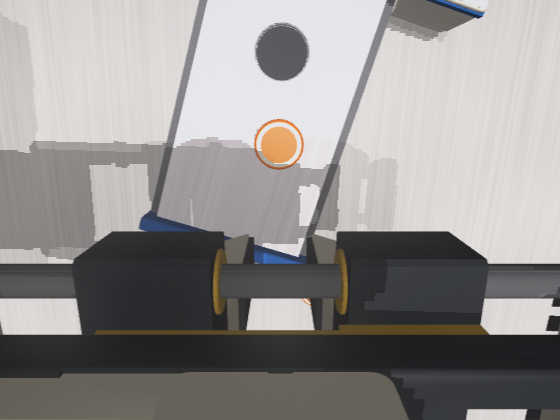

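The wrist view shows the pocket at (282,52), the puck at (279,144), the plate's side edges and the blue panel line below left.

```bash
python3 - <<'E'
from h import *
o=get_obs();C=cam("wrist",o);im=cv2.imread("pics/w1.png")[:,:,::-1].copy()
p,s,_=blob(im.max(2)<95,(282,52),15);P=ray(C,p,51);print("pocket",p,s,P)
m=orange(im);ys,xs=np.nonzero(m);k=np.hypot(xs-279,ys-144)<32
e=cv2.minEnclosingCircle(np.c_[xs[k],ys[k]].astype(np.float32));Q=ray(C,e[0],66);print("puck",e,Q)
for z in(52,59,66):
  a=ray(C,(e[0][0]-e[1],e[0][1]),z)-ray(C,(e[0][0]+e[1],e[0][1]),z);print(z,"diam",np.hypot(*a[:2]))
a=ray(C,(p[0]-s[2]/2,p[1]),52)-ray(C,(p[0]+s[2]/2,p[1]),52);print("pocket d",a)
# right/left plate edges at rows
i=im.astype(int).min(2)
for r in(20,60,100,130):
  row=i[r];L=[u for u in range(140,225) if row[u]<row[u-6]-25];Rr=[u for u in range(310,395) if row[u]<row[u-6]-40]
  print(r,L[:3],Rr[:3],L and ray(C,(L[0],r),52).round(1),Rr and ray(C,(Rr[0],r),52).round(1))
for T in(Q[:2],):
  d=P[:2]-T;print("vec",d,np.hypot(*d),np.degrees(np.arctan2(d[1],d[0])))
E
```

```text
pocket [287.41768293  48.28963415] [272  36  34  26 328] [554.76486562 177.1940044   51.        ]
puck ((278.5, 143.948974609375), 25.095993041992188) [550.08857988 103.89679772  66.        ]
52 diam 41.76289114172659
59 diam 40.81140088792297
66 diam 39.859910634119466
pocket d [-26.59017541  -0.84866027   0.        ]
20 [194, 195, 196] [380, 381, 382] [482.2 195.   52. ] [625.2 199.6  52. ]
60 [185, 186, 187] [366, 367, 368] [474.4 165.9  52. ] [617.  170.4  52. ]
100 [176, 177, 178] [352, 353, 354] [466.2 135.2  52. ] [608.4 139.8  52. ]
130 [169, 170, 171] [342, 343, 344] [459.5 111.2  52. ] [602.  115.7  52. ]
vec [ 4.67628574 73.29720667] 73.44622627481213 86.3495361839403
```

```bash
python3 - <<'E'
from h import *
o=get_obs();C=cam("wrist",o);im=cv2.imread("pics/w1.png")[:,:,::-1].copy()
print(im[52,250:315:3].max(1))
for t in(110,125,140,160):
  p,s,l=blob(im.max(2)<t,(282,52),15);ys,xs=np.nonzero(l);c,r=cv2.minEnclosingCircle(np.c_[xs,ys].astype(np.float32));print(t,p,c,r,s,ray(C,c,52))
P=ray(C,c,52)[:2];Q=np.array([550.1,103.9]);d=P-Q
a=np.radians(74.65);y=np.array([np.cos(a),np.sin(a)]);x=np.array([y[1],-y[0]])
print("puck rel pocket x,y",-d@x,-d@y,np.hypot(*d),np.degrees(np.arctan2(d[1],d[0])))
for L,Rr in(((482.2,195),(625.2,199.6)),((459.5,111.2),(602,115.7))):print("edges rel pocket",(np.array(L)-P)@x,(np.array(Rr)-P)@x)
E
```

```text
[234 228 121  97  96  96  95  96  94  94  93  94  94  94  94  94  94  94
  96 123 229 234]
110 [281.53955471  52.55755566] (283.0436706542969, 52.523887634277344) 27.397138595581055 [ 257   26   50   54 2111] [551.4351853  173.83657606  52.        ]
125 [281.57305416  52.18115612] (281.5, 51.66363525390625) 27.884267807006836 [ 256   24   52   56 2197] [550.2039435 174.4280992  52.       ]
140 [281.57136564  51.71365639] (281.0, 51.0) 28.6357421875 [ 256   23   52   57 2270] [549.79622065 174.90126479  52.        ]
160 [281.57838983  51.45847458] (281.0, 51.26315689086914) 28.893112182617188 [ 255   23   54   58 2360] [549.80251075 174.7087252   52.        ]
puck rel pocket x,y 19.030986198768996 -68.20400008748439 70.80935011445385 90.24071578717003
edges rel pocket -70.56230982366435 66.1187319579467
edges rel pocket -70.26943713345345 65.95591272734255
```

Request:
arm_command([
  [0,-0.076,0.3],
  [0,0,0.7],
  [0,0,0.8],
  [0,0,0.8],
  [0,0,0.8],
], gripper=[24,24,24,24,24], twist=[0.37,0,0,0,0])

```text
time: 5.15
tool_pos: [549.7, 63.0, 115.6]
tcp_rot: [-3.141, -0.0, 1.57]
contact_force: [-0.5, 0.5, 0.5]
grip_width: 24.2
finger_force: 0.0
```

Request:
arm_command([
  [0,0,0.8],
  [0,0,0.7],
  [0,0,0.46],
  [0,0,0.2],
  [0,0,0],
], gripper=[24,24,24,24,24], twist=[0,0,0,0,0])

```text
time: 5.78
tool_pos: [550.0, 63.0, 62.7]
tcp_rot: [-3.142, -0.0, 1.57]
contact_force: [-0.7, -0.6, -0.1]
grip_width: 23.9
finger_force: 0.0
```

Request:
arm_command([
  [0.12,0,0],
  [0.12,0,0],
  [0.12,0,0],
  [0.12,0,0],
  [0.12,0,0],
], gripper=[24,24,24,24,24], twist=[0,0,0,0,0])

```text
time: 6.4
tool_pos: [550.0, 78.2, 62.8]
tcp_rot: [3.142, 0.0, 1.571]
contact_force: [0.0, -0.6, -0.3]
grip_width: 24.2
finger_force: 0.2
```

Request:
arm_command([
  [0.12,0,0],
  [0.14,0,0],
  [0.16,0,0],
  [0.16,0,0],
  [0.14,0,0],
], gripper=[24,24,24,24,24], twist=[0,0,0,0,0])

```text
time: 7.02
tool_pos: [550.0, 96.3, 62.7]
tcp_rot: [3.142, -0.0, 1.57]
contact_force: [0.6, -0.5, 0.5]
grip_width: 24.1
finger_force: 0.3
```

Request:
arm_command([
  [0.14,0,0],
  [0.16,0,0],
  [0.16,0,0],
  [0.16,0,0],
  [0.14,0,0],
], gripper=[24,24,24,24,24], twist=[0,0,0,0,0])

```text
time: 7.65
tool_pos: [550.0, 115.3, 62.7]
tcp_rot: [3.142, -0.0, 1.57]
contact_force: [0.7, -1.3, 0.4]
grip_width: 23.9
finger_force: 0.3
```

```bash
python3 - <<'E'
from h import *
o=get_obs();print(o["time"],o["tool_pos"],o["contact_force"])
cv2.imwrite("pics/w2.png",capture("wrist")[:,:,::-1])
E
```

```text
7.65 [550.01278942 115.28638878  62.74725885] [ 0.66883925 -1.25663765  0.41086129]
```

View pics/w2.png

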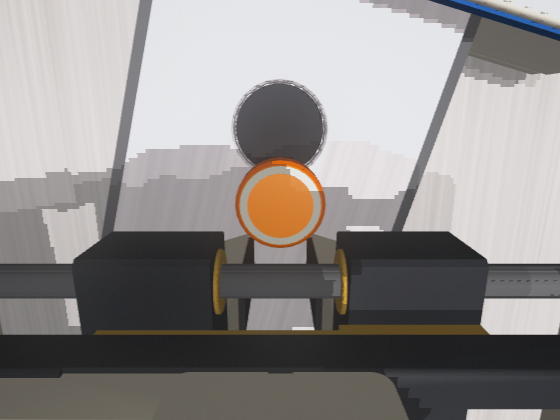

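The puck sits centred in the cradle at (281,203), with the pocket straight ahead at (280,127).

```bash
python3 - <<'E'
from h import *
o=get_obs();C=cam("wrist",o);im=cv2.imread("pics/w2.png")[:,:,::-1].copy()
print("pocket L/R/top",[ray(C,q,52).round(1) for q in((234.5,127),(326,127),(280,81))])
print("puck L/R/c",[ray(C,q,66).round(1) for q in((236,203),(325,203),(280.5,203))])
E
```

```text
pocket L/R/top [array([530.1, 175.4,  52. ]), array([571.4, 175.4,  52. ]), array([550.6, 195.1,  52. ])]
puck L/R/c [array([531.4, 143.6,  66. ]), array([570.2, 143.5,  66. ]), array([550.8, 143.6,  66. ])]
```

Request:
arm_command([
  [0.14,0,0],
  [0.16,0,0],
  [0.16,0,0],
  [0.16,0,0],
  [0.14,0,0],
], gripper=[24,24,24,24,24], twist=[0,0,0,0,0])

```text
time: 8.32
tool_pos: [550.1, 134.3, 62.8]
tcp_rot: [3.141, -0.0, 1.571]
contact_force: [0.2, -1.5, 0.1]
grip_width: 24.0
finger_force: 0.5
```

Request:
arm_command([
  [0.08,0,0],
  [0.08,0,0],
  [0.06,0,0],
  [0.06,0,0],
  [0.06,0,0],
], gripper=[24,24,24,24,24], twist=[0,0,0,0,0])

```text
time: 8.95
tool_pos: [549.9, 142.7, 62.6]
tcp_rot: [-3.141, -0.0, 1.57]
contact_force: [0.6, -0.1, 0.4]
grip_width: 24.0
finger_force: 0.1
```

Request:
arm_command([
  [0.05,0,0],
  [0.05,0,0],
  [0.04,0,0],
  [0.04,0,0],
  [0,0,0],
], gripper=[24,24,24,24,24], twist=[0,0,0,0,0])

```text
time: 9.57
tool_pos: [550.0, 147.1, 62.7]
tcp_rot: [3.142, -0.0, 1.571]
contact_force: [-0.1, -0.8, 0.3]
grip_width: 24.2
finger_force: 0.1
```

```bash
python3 - <<'E'
from h import *
o=get_obs();print(o["time"],o["tool_pos"],o["contact_force"])
cv2.imwrite("pics/w3.png",capture("wrist")[:,:,::-1])
E
```

```text
9.575 [549.98205127 147.07654502  62.73022507] [-0.14827771 -0.79638207  0.28962618]
```

View pics/w3.png

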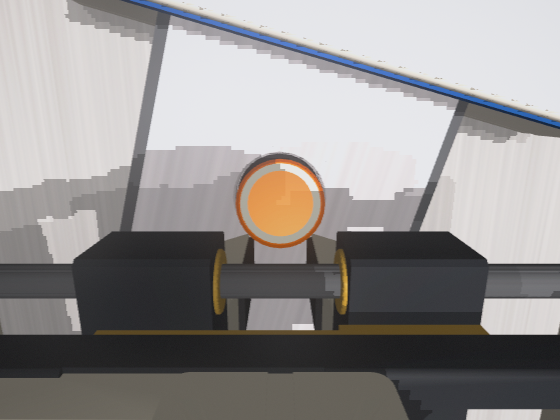

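The puck is still up in the cradle at (280,203), with a thin dark pocket crescent showing above it, so it has not dropped yet.

Request:
arm_command([
  [0.03,0,0],
  [0.03,0,0],
  [0.03,0,0],
  [0.03,0,0],
  [0,0,0],
], gripper=[24,24,24,24,24], twist=[0,0,0,0,0])

```text
time: 10.25
tool_pos: [550.0, 150.1, 62.7]
tcp_rot: [3.142, -0.0, 1.571]
contact_force: [-0.3, -0.6, -0.5]
grip_width: 24.0
finger_force: 0.2
```

```bash
cat > m.py <<'E'
from h import *
import sys
o=get_obs();C=cam("wrist",o);im=capture("wrist");cv2.imwrite("pics/%s.png"%sys.argv[1],im[:,:,::-1])
print(o["time"],o["tool_pos"],o["contact_force"])
m=orange(im);ys,xs=np.nonzero(m);k=(np.hypot(xs-280,ys-200)<90)&(ys<250)
e=cv2.minEnclosingCircle(np.c_[xs[k],ys[k]].astype(np.float32));print(e,xs[k].min(),xs[k].max(),ys[k].min(),ys[k].max())
for z in(60,66):print(z,ray(C,e[0],z))
E
python3 m.py w4
```

```text
10.25 [550.01717753 150.05548398  62.7477068 ] [-0.33084604 -0.64933392 -0.45095754]
((280.0, 224.47222900390625), 65.74666595458984) 219 341 159 249
60 [550.5913324  166.29083739  60.        ]
66 [550.58963794 168.1947801   66.        ]
```

```bash
sed -i 's/(ys<250)/(ys<248)\&(abs(xs-280)<52)/' m.py; python3 - <<'E'
from h import *
for n in("w2","w3","w4"):
    m=orange(cv2.imread(f"pics/{n}.png")[:,:,::-1].copy());ys,xs=np.nonzero(m);k=(ys<248)&(ys>100)&(abs(xs-280)<52)
    print(n,cv2.minEnclosingCircle(np.c_[xs[k],ys[k]].astype(np.float32)),ys[k].min())
E
```

```text
w2 ((279.8411865234375, 202.26531982421875), 45.496097564697266) 157
w3 ((280.0137023925781, 203.123291015625), 44.909767150878906) 159
w4 ((279.8598937988281, 203.2944793701172), 44.68050003051758) 159
```

View pics/w4.png

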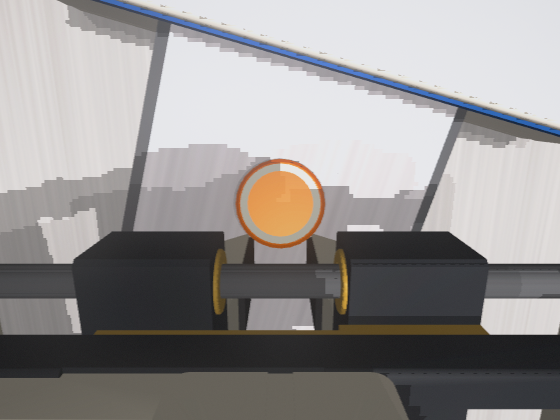

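The puck still covers the pocket in the cradle at (280,203), and no crescent shows now; it looks as though it is still riding on the plate. I'll work out the remaining offset.

```bash
python3 - <<'E'
from h import *
o=get_obs();C=cam("wrist",o)
for n,ty in(("w2",115.29),("w3",147.08),("w4",150.06)):
    im=cv2.imread(f"pics/{n}.png")[:,:,::-1].copy()
    K,r,p=C;D=(K,r,p+np.array([0,ty-o["tool_pos"][1],0]))
    print(n,[ray(D,(280,v),66)[1].round(1) for v in(160,247)],"rim",[ray(D,(280,v),52)[1].round(1) for v in (81,152,155,158)])
    print(im[140:172:2,280].tolist()); print(im[240:256:2,280].tolist())
E
```

```text
w2 [np.float64(162.0), np.float64(122.8)] rim [np.float64(194.8), np.float64(163.8), np.float64(162.4), np.float64(161.1)]
[[77, 73, 75], [78, 74, 76], [78, 73, 75], [79, 74, 76], [77, 73, 74], [73, 66, 67], [73, 67, 67], [74, 66, 67], [73, 66, 64], [121, 68, 43], [194, 95, 29], [217, 106, 17], [172, 88, 36], [167, 164, 153], [168, 164, 153], [168, 164, 152]]
[[165, 162, 151], [165, 162, 151], [167, 142, 119], [143, 72, 27], [163, 156, 158], [162, 156, 157], [162, 155, 156], [161, 155, 156]]
w3 [np.float64(193.8), np.float64(154.6)] rim [np.float64(226.6), np.float64(195.6), np.float64(194.2), np.float64(192.8)]
[[231, 232, 235], [231, 232, 235], [231, 232, 235], [231, 231, 234], [230, 228, 231], [231, 229, 232], [178, 172, 174], [90, 86, 87], [89, 84, 85], [101, 81, 75], [197, 105, 64], [234, 145, 66], [218, 217, 213], [218, 217, 213], [217, 216, 212], [190, 166, 141]]
[[170, 167, 155], [170, 166, 155], [180, 93, 29], [157, 80, 27], [159, 134, 121], [160, 153, 154], [160, 152, 154], [159, 153, 154]]
w4 [np.float64(196.8), np.float64(157.6)] rim [np.float64(229.6), np.float64(198.6), np.float64(197.2), np.float64(195.8)]
[[231, 232, 235], [232, 232, 235], [232, 232, 235], [231, 232, 235], [231, 231, 235], [231, 228, 230], [231, 227, 229], [230, 226, 227], [231, 227, 229], [190, 183, 186], [197, 107, 66], [222, 132, 67], [218, 218, 214], [218, 217, 213], [218, 217, 213], [218, 217, 212]]
[[170, 167, 155], [170, 166, 154], [181, 92, 28], [157, 79, 28], [159, 125, 105], [160, 153, 154], [160, 153, 154], [160, 152, 153]]
```

Request:
arm_command([
  [-0.2,0,0],
  [-0.4,0,0],
  [-0.4,0,0],
  [-0.2,0,0],
  [0,0,0],
], gripper=[24,24,24,24,24], twist=[0,0,0,0,0])

```text
time: 10.92
tool_pos: [550.1, 119.4, 62.8]
tcp_rot: [3.142, -0.0, 1.569]
contact_force: [0.6, 0.0, 0.5]
grip_width: 24.0
finger_force: 0.0
```

```bash
python3 m.py w5; python3 - <<'E'
import cv2
a=cv2.imread("pics/w5.png");cv2.imwrite("pics/w5c.png",cv2.resize(a[60:260,180:380],None,fx=3,fy=3,interpolation=cv2.INTER_NEAREST))
E
```

```text
10.925 [550.085221   119.4234992   62.76757711] [0.61767236 0.04378257 0.45749355]
((279.31109619140625, 140.25692749023438), 45.69504928588867) 234 325 111 185
60 [550.47490557 173.89393515  60.        ]
66 [550.48305485 174.36767052  66.        ]
```

View pics/w5c.png

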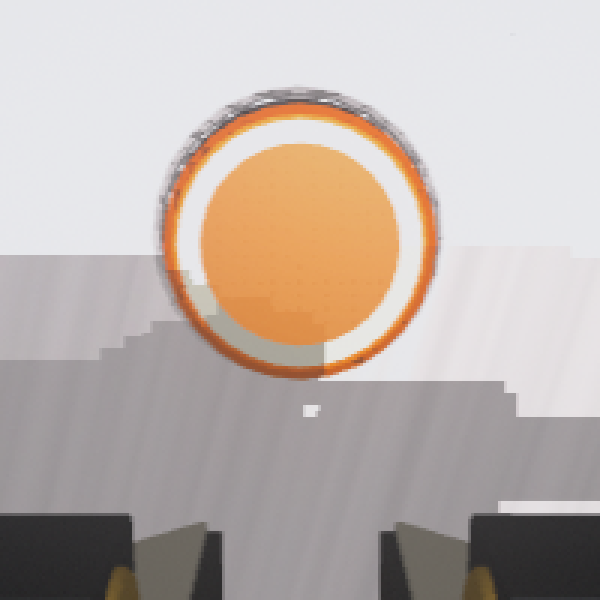

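```bash
python3 - <<'E'
from h import *
o=get_obs();C=cam("wrist",o)
def crossing(n,row):
    im=cv2.imread(f"pics/{n}.png")[:,:,::-1].astype(int);s=im[row,:,0]-im[row,:,2];xs=[u for u in range(222,340) if s[u]>35];return min(xs),max(xs)
for n,row in(("w2",206),("w4",205),("w5",140)):
    a,b=crossing(n,row);print(n,a,b,[(z,(ray(C,(b+1,row),z)-ray(C,(a,row),z))[0].round(2)) for z in(60,66)])
for v in(93,94,185,186.5):print(v,ray(C,(280,v),60)[1],ray(C,(280,v),66)[1])
E
```

```text
w2 235 325 [(60, np.float64(41.25)), (66, np.float64(39.71))]
w4 235 324 [(60, np.float64(40.77)), (66, np.float64(39.25))]
w5 234 325 [(60, np.float64(39.89)), (66, np.float64(38.4))]
93 193.92855250719467 193.66715526202975
94 193.5250217310896 193.27870755251632
185 154.50356871673068 155.71578808545968
186.5 153.81980807739333 155.05758487040458
```

The puck sits flat at pocket height: it spans columns 234–325 and rows 93–187 of the wrist picture. That is 40 mm across only if its top is at z = 60, with the pocket rim visible around it. Next I'll move behind the panel.

Request:
arm_command([
  [0,0,-0.9],
  [0,0,-0.9],
  [0,0,0],
  [0,0,0],
  [0,0,0],
], gripper=[24,24,40,40,40], twist=[0,1,1,1,0.07])

```text
time: 11.6
tool_pos: [550.0, 120.3, 107.8]
tcp_rot: [3.142, -0.0, 1.303]
contact_force: [-1.2, -0.1, -0.2]
grip_width: 39.6
finger_force: 0.0
```

Request:
arm_command([
  [-0.8,-0.11,0],
  [-0.8,-0.11,0],
  [-0.8,-0.11,0],
  [-0.8,-0.11,0],
  [-0.8,-0.11,0],
], gripper=[40,40,40,40,40], twist=[0,0,0,0,0])

```text
time: 12.22
tool_pos: [509.6, 25.7, 107.8]
tcp_rot: [3.141, -0.0, 1.302]
contact_force: [1.7, -1.2, -0.1]
grip_width: 40.0
finger_force: 0.0
```

Request:
arm_command([
  [-0.8,0,0],
  [-0.8,0,0],
  [-0.14,0,0],
  [0,0,0],
  [0,0,0],
], gripper=[40,40,40,40,40], twist=[0,0,0,0,0])

```text
time: 12.85
tool_pos: [498.8, -14.3, 107.8]
tcp_rot: [3.141, -0.0, 1.303]
contact_force: [0.5, -0.1, 1.1]
grip_width: 39.9
finger_force: 0.0
```

```bash
python3 m.py w6; python3 - <<'E'
from h import *
print(get_obs()["tcp_rot"])
E
```

```text
12.85 [498.81655794 -14.31775645 107.76149873] [ 0.48896605 -0.12741366  1.07193454]
[ 3.14150673e+00 -2.05172506e-04  1.30318279e+00]Traceback (most recent call last):
  File "m.py", line 6, in <module>
    e=cv2.minEnclosingCircle(np.c_[xs[k],ys[k]].astype(np.float32));print(e,xs[k].min(),xs[k].max(),ys[k].min(),ys[k].max())
                                                                            ~~~~~~~~~^^
    return umr_minimum(a, axis, None, out, keepdims, initial, where)
ValueError: zero-size array to reduction operation minimum which has no identity
```

View pics/w6.png

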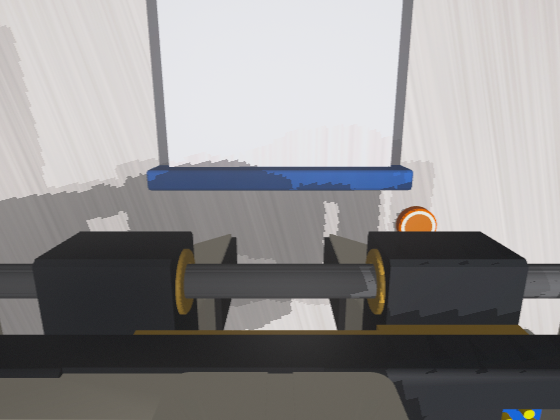

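The panel is square to the tool and centred (columns 148–412, outer edge at row 189). The decoy, at (416,222), is well clear of the fingers.

Request:
arm_command([
  [0,0,0.6],
  [0,0,0.7],
  [0,0,0.7],
  [0,0,0.6],
  [0,0,0.2],
], gripper=[40,40,40,40,40], twist=[0,0,0,0,0])

```text
time: 13.52
tool_pos: [498.0, -14.4, 36.3]
tcp_rot: [-3.139, 0.0, 1.303]
contact_force: [-0.2, 0.5, 1.4]
grip_width: 39.8
finger_force: 0.0
```

Request:
arm_command([
  [0.1,0,0],
  [0.1,0,0],
  [0.1,0,0],
  [0.08,0,0],
  [0.08,0,0],
], gripper=[40,40,40,40,40], twist=[0,0,0,0,0])

```text
time: 14.15
tool_pos: [501.7, -4.1, 38.0]
tcp_rot: [3.141, 0.001, 1.304]
contact_force: [-3.2, -10.3, 2.0]
grip_width: 39.8
finger_force: 5.3
```

Request:
arm_command([
  [0.06,0,0],
  [0.06,0,0],
  [0.06,0,0],
  [0.06,0,0],
  [0.06,0,0],
], gripper=[40,40,40,40,40], twist=[0,0,0,0,0])

```text
time: 14.78
tool_pos: [503.4, 1.7, 38.0]
tcp_rot: [-3.142, 0.003, 1.303]
contact_force: [-3.5, -11.9, 2.4]
grip_width: 39.9
finger_force: 6.1
```

Request:
arm_command([
  [0.08,0,0],
  [0.1,0,0],
  [0.12,0,0],
  [0.14,0,0],
  [0.16,0,0],
], gripper=[40,40,40,40,40], twist=[0,0,0,0,0])

```text
time: 15.4
tool_pos: [507.3, 16.1, 38.0]
tcp_rot: [-3.141, 0.003, 1.303]
contact_force: [-4.5, -12.6, 3.7]
grip_width: 40.2
finger_force: 6.2
```

Request:
arm_command([
  [0.16,0,0],
  [0.18,0,0],
  [0.2,0,0],
  [0.2,0,0],
  [0.2,0,0],
], gripper=[40,40,40,40,40], twist=[0,0,0,0,0])

```text
time: 16.02
tool_pos: [513.5, 38.8, 38.0]
tcp_rot: [-3.141, 0.003, 1.303]
contact_force: [-4.4, -12.4, 4.1]
grip_width: 40.1
finger_force: 6.3
```

Request:
arm_command([
  [0.2,0,0],
  [0.2,0,0],
  [0.2,0,0],
  [0.2,0,0],
  [0.2,0,0],
], gripper=[40,40,40,40,40], twist=[0,0,0,0,0])

```text
time: 16.65
tool_pos: [520.1, 62.8, 38.0]
tcp_rot: [-3.141, 0.003, 1.303]
contact_force: [-3.0, -11.7, 3.4]
grip_width: 40.0
finger_force: 6.3
```

```bash
python3 - <<'E'
from h import *
o=get_obs();print(o["tool_pos"],o["contact_force"])
im=capture("wrist");cv2.imwrite("pics/w7.png",im[:,:,::-1])
t=capture("top");cv2.imwrite("pics/top2.png",t[:,:,::-1])
E
```

```text
[520.06495556  62.82547177  37.98445532] [ -3.02832674 -11.65816537   3.38961407]
```

View pics/w7.png

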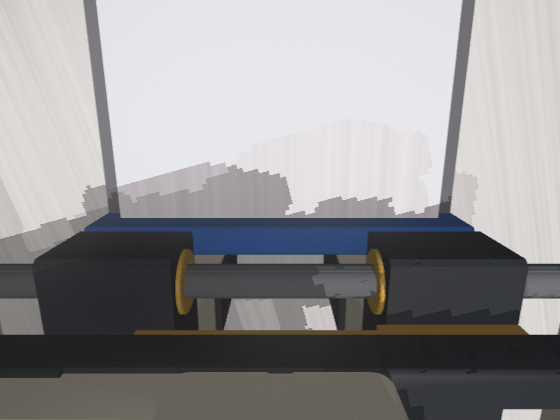

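The panel lies flat against the fingers (rows 215–250) and the drawer is sliding at about 12.5 N.

Request:
arm_command([
  [0.2,0,0],
  [0.2,0,0],
  [0.2,0,0],
  [0.2,0,0],
  [0.2,0,0],
], gripper=[40,40,40,40,40], twist=[0,0,0,0,0])

```text
time: 17.38
tool_pos: [526.6, 86.9, 38.0]
tcp_rot: [-3.141, 0.003, 1.303]
contact_force: [-3.1, -12.0, 4.7]
grip_width: 39.8
finger_force: 6.3
```

Request:
arm_command([
  [0.2,0,0],
  [0.2,0,0],
  [0.2,0,0],
  [0.2,0,0],
  [0.2,0,0],
], gripper=[40,40,40,40,40], twist=[0,0,0,0,0])

```text
time: 18.0
tool_pos: [533.2, 110.9, 38.0]
tcp_rot: [-3.141, 0.004, 1.303]
contact_force: [-3.3, -11.7, 4.6]
grip_width: 40.0
finger_force: 6.3
```

Request:
arm_command([
  [0.2,0,0],
  [0.2,0,0],
  [0.2,0,0],
  [0.2,0,0],
  [0.2,0,0],
], gripper=[40,40,40,40,40], twist=[0,0,0,0,0])

```text
time: 18.62
tool_pos: [539.8, 134.9, 38.0]
tcp_rot: [-3.141, 0.004, 1.303]
contact_force: [-4.1, -12.2, 5.8]
grip_width: 40.0
finger_force: 6.3
```

Request:
arm_command([
  [0.2,0,0],
  [0.2,0,0],
  [0.2,0,0],
  [0.2,0,0],
  [0.2,0,0],
], gripper=[40,40,40,40,40], twist=[0,0,0,0,0])

```text
time: 19.25
tool_pos: [546.3, 158.9, 38.0]
tcp_rot: [-3.14, 0.004, 1.303]
contact_force: [-4.2, -12.0, 4.8]
grip_width: 40.2
finger_force: 6.3
```

```bash
python3 - <<'E'
from h import *
o=get_obs();print(o["tool_pos"],o["contact_force"])
im=capture("wrist");cv2.imwrite("pics/w8.png",im[:,:,::-1])
E
```

```text
[546.32997539 158.94151703  37.95724086] [ -4.20114683 -12.02956367   4.76228751]
```

View pics/w8.png

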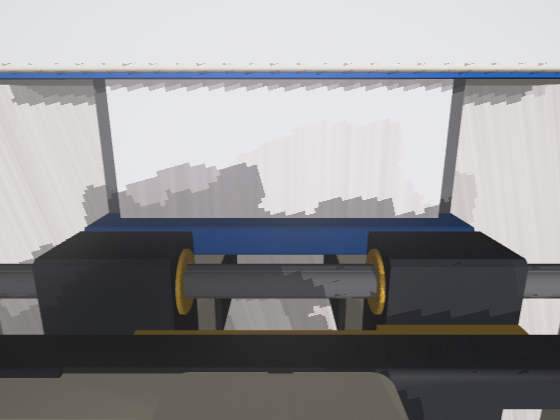

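The housing front edge is at rows 70–78 and the panel top edge at rows 215–225.

```bash
python3 - <<'E'
from h import *
o=get_obs();C=cam("wrist",o);im=cv2.imread("pics/w8.png")[:,:,::-1]
print(im[60:84,280].tolist());print(im[208:232:2,280].tolist())
a=np.radians(74.65);y=np.array([np.cos(a),np.sin(a)])
f=o["tool_pos"][:2]@y+9.5
for v,z in((66,78),(71,78),(78,78),(78,63),(216,64),(226,64)):print(v,z,ray(C,(280,v),z)[:2]@y-f)
E
```

```text
[[230, 231, 234], [230, 231, 234], [230, 231, 234], [230, 230, 227], [230, 231, 231], [230, 231, 226], [231, 229, 222], [228, 223, 216], [224, 218, 212], [203, 196, 189], [173, 167, 162], [143, 139, 135], [111, 119, 135], [86, 121, 190], [87, 131, 211], [88, 131, 211], [87, 131, 211], [85, 116, 178], [80, 85, 99], [137, 137, 146], [165, 161, 163], [164, 160, 163], [164, 161, 163], [164, 161, 163]]
[[229, 225, 226], [229, 224, 226], [195, 189, 192], [160, 155, 157], [160, 155, 158], [61, 69, 90], [59, 66, 89], [58, 66, 88], [57, 65, 87], [57, 68, 94], [57, 74, 112], [55, 74, 113]]
66 78 70.81893783738303
71 78 69.3903567420353
78 78 67.37488492690653
78 63 68.53024794048417
216 64 19.423742916649985
226 64 15.496517561030942
```

Request:
arm_command([
  [0.2,0,0],
  [0.2,0,0],
  [0.2,0,0],
  [0.2,0,0],
  [0.16,0,0],
], gripper=[40,40,40,40,40], twist=[0,0,0,0,0])

```text
time: 19.92
tool_pos: [552.7, 182.0, 38.0]
tcp_rot: [-3.14, 0.004, 1.303]
contact_force: [-4.1, -12.4, 5.8]
grip_width: 39.8
finger_force: 6.2
```

Request:
arm_command([
  [0.16,0,0],
  [0.12,0,0],
  [0.1,0,0],
  [0.06,0,0],
  [0.06,0,0],
], gripper=[40,40,40,40,40], twist=[0,0,0,0,0])

```text
time: 20.55
tool_pos: [555.9, 194.0, 37.9]
tcp_rot: [-3.14, 0.004, 1.303]
contact_force: [-3.0, -12.5, 7.1]
grip_width: 39.9
finger_force: 6.1
```

```bash
python3 - <<'E'
from h import *
o=get_obs();print(o["tool_pos"],o["contact_force"]);C=cam("wrist",o)
im=capture("wrist");cv2.imwrite("pics/w9.png",im[:,:,::-1])
c=im[:,280].astype(int)
for v in range(130,256,3):print(v,c[v].tolist(),end=" ")
E
```

```text
[555.9217189  193.98602489  37.94151188] [ -2.99878583 -12.51336306   7.11199028]
130 [232, 233, 236] 133 [232, 233, 236] 136 [232, 233, 235] 139 [232, 232, 235] 142 [231, 232, 235] 145 [231, 232, 235] 148 [231, 232, 236] 151 [231, 232, 235] 154 [232, 233, 236] 157 [231, 233, 236] 160 [231, 232, 235] 163 [231, 232, 235] 166 [231, 232, 234] 169 [231, 232, 235] 172 [231, 232, 235] 175 [231, 232, 234] 178 [231, 232, 234] 181 [231, 230, 222] 184 [216, 210, 201] 187 [83, 115, 178] 190 [155, 173, 208] 193 [229, 226, 227] 196 [229, 225, 227] 199 [229, 225, 226] 202 [229, 225, 226] 205 [229, 225, 227] 208 [229, 224, 226] 211 [228, 223, 225] 214 [161, 156, 158] 217 [159, 154, 157] 220 [60, 69, 89] 223 [58, 67, 89] 226 [56, 67, 94] 229 [58, 76, 113] 232 [56, 77, 118] 235 [56, 78, 118] 238 [55, 76, 118] 241 [54, 74, 118] 244 [52, 75, 117] 247 [50, 74, 116] 250 [49, 73, 116] 253 [47, 68, 106]
```

Request:
arm_command([
  [0.08,0,0],
  [0.08,0,0],
  [0.06,0,0],
  [0.06,0,0],
  [0.04,0,0],
], gripper=[40,40,40,40,40], twist=[0,0,0,0,0])

```text
time: 21.22
tool_pos: [558.0, 201.7, 37.9]
tcp_rot: [-3.14, 0.004, 1.303]
contact_force: [-3.5, -12.3, 5.3]
grip_width: 40.3
finger_force: 6.1
```

```bash
cat > g.py <<'E'
from h import *
o=get_obs();C=cam("wrist",o);c=capture("wrist")[:,280].astype(int)
a=np.radians(74.65);y=np.array([np.cos(a),np.sin(a)])
vf=next((v for v in range(100,240) if c[v,0]<150),0);vp=next((v for v in range(vf+3,245) if c[v,0]<110 and c[v-1,0]>110 and c[v-4,0]>120),0)
print(o["tool_pos"],o["contact_force"]@[*y,0],vf,vp,"gap",(ray(C,(280,vf-.5),78)-ray(C,(280,vp-.5),64))[:2]@y)
print(c[180:245:2,0])
E
python3 g.py
```

```text
[558.00581655 201.70094805  37.93196807] -12.817228288999878 209 218 gap 7.340532776414762
[231 231 231 231 231 231 231 230 230 230 230 230 230 225 213  74  76 160
 159  64  61  60  59  55  57  58  57  56  55  54  54  52  50]
```

Request:
arm_command([
  [0.03,0,0],
  [0.03,0,0],
  [0.03,0,0],
  [0.03,0,0],
  [0.03,0,0],
], gripper=[40,40,40,40,40], twist=[0,0,0,0,0])

```text
time: 21.9
tool_pos: [559.0, 205.3, 38.0]
tcp_rot: [-3.14, 0.004, 1.303]
contact_force: [-3.6, -11.3, 5.9]
grip_width: 40.0
finger_force: 6.1
```

```bash
python3 g.py
```

```text
[559.0208905  205.25847444  37.95170022] -11.86157364289698 220 0 gap -70.2697622582946
[231 231 231 231 231 231 231 231 231 230 231 231 230 230 230 230 230 230
 228 213  72  70  61  61  63  61  60  59  58  57  55  55  54]
```

Request:
arm_command([
  [0.02,0,0],
  [0.02,0,0],
  [0.015,0,0],
  [0.015,0,0],
  [0,0,0],
], gripper=[40,40,40,40,40], twist=[0,0,0,0,0])

```text
time: 22.58
tool_pos: [559.5, 207.0, 38.0]
tcp_rot: [-3.14, 0.004, 1.303]
contact_force: [-4.3, -10.5, 5.6]
grip_width: 39.9
finger_force: 5.9
```

Request:
arm_command([
  [0.012,0,0],
  [0.012,0,0],
  [0.012,0,0],
  [0,0,0],
  [0,0,0],
], gripper=[40,40,40,40,40], twist=[0,0,0,0,0])

```text
time: 23.2
tool_pos: [559.7, 207.8, 37.9]
tcp_rot: [-3.14, 0.004, 1.303]
contact_force: [-4.0, -12.2, 6.3]
grip_width: 40.0
finger_force: 5.9
```

Request:
arm_command([
  [0.015,0,0],
  [0.015,0,0],
  [0.015,0,0],
  [0,0,0],
  [0,0,0],
], gripper=[40,40,40,40,40], twist=[0,0,0,0,0])

```text
time: 23.82
tool_pos: [560.0, 208.9, 37.9]
tcp_rot: [-3.14, 0.004, 1.303]
contact_force: [-3.5, -11.2, 5.9]
grip_width: 40.0
finger_force: 5.9
```

```bash
python3 g.py
```

```text
[559.99986258 208.94721524  37.94898265] -11.749820126226341 230 0 gap -73.79813172554773
[229 229 228 228 228 229 228 228 228 228 229 228 228 228 228 228 227 228
 227 227 227 228 227 169 157  73  63  63  61  62  60  59  59]
```

Request:
arm_command([
  [0.015,0,0],
  [0.015,0,0],
  [0.015,0,0],
  [0,0,0],
  [0,0,0],
], gripper=[40,40,40,40,40], twist=[0,0,0,0,0])

```text
time: 24.5
tool_pos: [560.3, 210.0, 37.9]
tcp_rot: [-3.14, 0.004, 1.303]
contact_force: [-3.9, -11.8, 6.3]
grip_width: 40.1
finger_force: 5.9
```

Request:
arm_command([
  [0.012,0,0],
  [0.012,0,0],
  [0.012,0,0],
  [0,0,0],
  [0,0,0],
], gripper=[40,40,40,40,40], twist=[0,0,0,0,0])

```text
time: 25.12
tool_pos: [560.4, 210.4, 38.0]
tcp_rot: [-3.14, 0.005, 1.303]
contact_force: [-4.5, -13.3, 6.5]
grip_width: 39.9
finger_force: 7.0
```

Request:
arm_command([
  [0.012,0,0],
  [0.012,0,0],
  [0,0,0],
  [0,0,0],
  [0,0,0],
], gripper=[40,40,40,40,40], twist=[0,0,0,0,0])

```text
time: 25.75
tool_pos: [560.4, 210.4, 38.0]
tcp_rot: [-3.14, 0.006, 1.303]
contact_force: [-5.1, -16.0, 7.2]
grip_width: 39.9
finger_force: 8.3
```

Request:
arm_command([
  [-0.1,0,0],
  [-0.4,0,0],
  [-0.6,0,0],
  [-0.6,0,0],
  [-0.3,0,0],
], gripper=[40,40,40,40,40], twist=[0,0,0,0,0])

```text
time: 26.38
tool_pos: [548.0, 164.6, 37.7]
tcp_rot: [-3.141, 0.0, 1.302]
contact_force: [-0.5, -0.0, -0.4]
grip_width: 40.0
finger_force: 0.0
```

Request:
arm_command([
  [0,0,-0.5],
  [0,0,-0.8],
  [0,0,-0.6],
  [0,0,0],
  [0,0,0],
], gripper=[40,40,40,40,40], twist=[0,0,0,0,0])

```text
time: 27.0
tool_pos: [548.0, 165.8, 84.9]
tcp_rot: [-3.141, 0.0, 1.303]
contact_force: [-0.1, -1.1, -0.2]
grip_width: 39.9
finger_force: 0.0
```

```bash
python3 - <<'E'
from h import *
o=get_obs();C=cam("wrist",o);im=capture("wrist");cv2.imwrite("pics/w10.png",im[:,:,::-1])
print(o["tool_pos"],o["contact_force"]);c=im[:,280].astype(int)
a=np.radians(74.65);y=np.array([np.cos(a),np.sin(a)])
for v in range(60,240,3):
    if abs(c[v]-c[v-3]).max()>25:print(v,c[v].tolist(),ray(C,(280,v-1.5),78)[:2]@y,ray(C,(280,v-1.5),64)[:2]@y)
E
```

```text
[548.02026329 165.82978125  84.92088505] [-0.08189513 -1.11183034 -0.19024979]
99 [114, 122, 136] 377.5112143037306 377.95830572501995
102 [81, 128, 208] 376.26077119063393 376.6015343990023
105 [73, 89, 125] 375.0054828122734 375.239505803055
108 [79, 120, 193] 373.74532095204995 373.8721893212535
126 [72, 101, 158] 366.08039861089463 365.55550002950446
129 [199, 197, 188] 364.78531360047947 364.15029079728663
132 [165, 161, 162] 363.4851212898135 362.7395399786814
135 [222, 219, 218] 362.17979140746587 361.3232147282048
186 [145, 142, 140] 339.1726025785136 336.3596687912014
```

```bash
python3 -c "
from plant import *
print(close_job())"
```

```text
the job is handed in; nothing more can be done
None
```

I slid the puck into the pocket with fingertip nudges, where it dropped flat. I then pushed the drawer in to its hard stop (about 17 N at the end), backed the arm clear, and handed the job in at about 27 s; the hand-in returned no verdict.

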